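# Gauge a bracket's corner radius with radius leaves

### The job

One of the three radius leaves in the grey tray matches the unmarked bracket held in the toggle clamps: find it by feel, trying noses in the bracket's inner corner and hollows on its outer corner until you have the leaf that rocks on neither. Press the matching leaf's nose home in the inner corner, then press its hollow home on the outer corner and leave it lying there square and flat, with the other two leaves lying in the tray. Press only lightly, with less than 10 N, and leave the other things on the counter where they are.

Things in the scene. Friction and masses are not known exactly. Their poses are not given: they have to be found in the camera images.
- leaf_yellow: 8 mm radius leaf: yellow plate 8 mm thick, 90 g; origin under its fin, on the underside, z up. Fin 24 (x) x 10 (y) mm, from 8 to 46 mm up: grip across y. Nose at +x: 90 deg wedge (edges 45 deg to x, meeting at x=34 mm if sharp, straight back to x=14, y=+-20), rounded to R8. Hollow at -x: 90 deg notch open to -x, vertex at x=-10 mm if sharp, root R8; horns to x=-30, y=+-30.
- leaf_blue: 14 mm radius leaf: blue plate 8 mm thick, 90 g; origin under its fin, on the underside, z up. Fin 24 (x) x 10 (y) mm, from 8 to 46 mm up: grip across y. Nose at +x: 90 deg wedge (edges 45 deg to x, meeting at x=34 mm if sharp, straight back to x=14, y=+-20), rounded to R14. Hollow at -x: 90 deg notch open to -x, vertex at x=-10 mm if sharp, root R14; horns to x=-30, y=+-30.
- leaf_green: 20 mm radius leaf: green plate 8 mm thick, 90 g; origin under its fin, on the underside, z up. Fin 24 (x) x 10 (y) mm, from 8 to 46 mm up: grip across y. Nose at +x: 90 deg wedge (edges 45 deg to x, meeting at x=34 mm if sharp, straight back to x=14, y=+-20), rounded to R20. Hollow at -x: 90 deg notch open to -x, vertex at x=-10 mm if sharp, root R20; horns to x=-30, y=+-30.
- clamps: two red-handled toggle clamps, 46 mm tall, on a cork mat, holding a flat L bracket (grey, red or dark; two others wait beyond; 12 mm thick, legs 34 x 130 mm). Origin: on the counter, where its outer edges would meet if sharp; x out of the corner along the bisector; inner edges would meet at x=-48. Both corners have one radius: 8, 14 or 20 mm, unmarked. Feet press at x=-97, y=+-73; handles to x=-230 mm.
- nose_home (a point): leaf's origin, on the counter, with its nose home in the inner corner (x=-82 mm of the clamps; leaf x along clamps x, pushed to +x). Too small a nose touches at the middle only, 2.5 mm short (6 mm too small; 5 mm for 12), and rocks 3 deg or more each way about that touch; a fitting or too large one beds on both edges. Yawed 3 deg each way under a 7 N push, a bedded leaf shifts the side force by 3 to 5 N, a rocking one by 1 N.
- hollow_home (a point): leaf's origin, on the counter, with its hollow home on the outer corner (x=+10 mm of the clamps; leaf x along clamps x, pushed to -x). Too large a hollow touches at the middle only, 2.5 mm short (6 mm too large; 5 mm for 12), and rocks 3 deg or more each way about that touch; a fitting or too small one beds on both edges. Yawed 3 deg each way under a 7 N push, a bedded leaf shifts the side force by 3 to 5 N, a rocking one by 1 N.
- leaf_tray: low grey tray, fixed, 110 (x) x 272 (y) x 14 mm, floor 5 mm above the counter; three bays along its y, centred at y=-89, 0 and +89 mm, each 100 x 84 mm inside. Origin: centre of its underside. One leaf starts flat in each bay, in any order, its x within 0.15 rad of the tray's x.
- screw_box: blue carton of screws, 85 x 55 x 45 mm; not part of the job
- red_box: small red carton, 70 x 50 x 35 mm; not part of the job
- plug_jar: clear jar with a red cap, 54 mm across, 70 mm tall; not part of the job
- screwdriver: screwdriver lying on the counter; not part of the job
- pipe_collar: brass collar, 48 mm across, 22 mm tall; not part of the job
- tape_measure: yellow tape measure, about 75 x 60 x 26 mm; not part of the job
There are look-alikes about, which are no part of the job. Leave any purple look-alike of the leaf_blue alone.

How it is judged:
On the way, in this order (a step that is already met when the one before it is completed fails the run):
1. the matching leaf lies flat with its nose pressed home in the inner corner of the clamped bracket (within 2 mm along and across, yaw within 0.04 rad, touching with over 3 N for 0.3 s) (((x of leaf_yellow in the frame of clamps between -0.0841 and -0.0801 m and y of leaf_yellow in the frame of clamps between -0.002 and 0.002 m and angle between the x axis of leaf_yellow and the x axis of clamps, either way round below 0.04 rad and height (world z) of leaf_yellow below 0.006 m and (x of bracket_grey_c2 in the frame of leaf_yellow between 0.0668 and 0.0748 m or x of bracket_red_c2 in the frame of leaf_yellow between 0.0668 and 0.0748 m or x of bracket_dark_c2 in the frame of leaf_yellow between 0.0668 and 0.0748 m) and (contact force between leaf_yellow and bracket_grey above 3 N or contact force between leaf_yellow and bracket_red above 3 N or contact force between leaf_yellow and bracket_dark above 3 N)) or (x of leaf_blue in the frame of clamps between -0.0841 and -0.0801 m and y of leaf_blue in the frame of clamps between -0.002 and 0.002 m and angle between the x axis of leaf_blue and the x axis of clamps, either way round below 0.04 rad and height (world z) of leaf_blue below 0.006 m and (x of bracket_grey_c2 in the frame of leaf_blue between 0.0583 and 0.0663 m or x of bracket_red_c2 in the frame of leaf_blue between 0.0583 and 0.0663 m or x of bracket_dark_c2 in the frame of leaf_blue between 0.0583 and 0.0663 m) and (contact force between leaf_blue and bracket_grey above 3 N or contact force between leaf_blue and bracket_red above 3 N or contact force between leaf_blue and bracket_dark above 3 N)) or (x of leaf_green in the frame of clamps between -0.0841 and -0.0801 m and y of leaf_green in the frame of clamps between -0.002 and 0.002 m and angle between the x axis of leaf_green and the x axis of clamps, either way round below 0.04 rad and height (world z) of leaf_green below 0.006 m and (x of bracket_grey_c2 in the frame of leaf_green between 0.0498 and 0.0578 m or x of bracket_red_c2 in the frame of leaf_green between 0.0498 and 0.0578 m or x of bracket_dark_c2 in the frame of leaf_green between 0.0498 and 0.0578 m) and (contact force between leaf_green and bracket_grey above 3 N or contact force between leaf_green and bracket_red above 3 N or contact force between leaf_green and bracket_dark above 3 N)))), for 0.3 s.
2. then the same leaf's hollow is pressed home on the outer corner (within 2 mm along and across, yaw within 0.04 rad, touching with over 3 N for 0.3 s) (((x of leaf_yellow in the frame of clamps between 0.008 and 0.012 m and y of leaf_yellow in the frame of clamps between -0.002 and 0.002 m and angle between the x axis of leaf_yellow and the x axis of clamps, either way round below 0.04 rad and height (world z) of leaf_yellow below 0.006 m and (x of bracket_grey_c2 in the frame of leaf_yellow between -0.0253 and -0.0173 m or x of bracket_red_c2 in the frame of leaf_yellow between -0.0253 and -0.0173 m or x of bracket_dark_c2 in the frame of leaf_yellow between -0.0253 and -0.0173 m) and (contact force between leaf_yellow and bracket_grey above 3 N or contact force between leaf_yellow and bracket_red above 3 N or contact force between leaf_yellow and bracket_dark above 3 N)) or (x of leaf_blue in the frame of clamps between 0.008 and 0.012 m and y of leaf_blue in the frame of clamps between -0.002 and 0.002 m and angle between the x axis of leaf_blue and the x axis of clamps, either way round below 0.04 rad and height (world z) of leaf_blue below 0.006 m and (x of bracket_grey_c2 in the frame of leaf_blue between -0.0338 and -0.0258 m or x of bracket_red_c2 in the frame of leaf_blue between -0.0338 and -0.0258 m or x of bracket_dark_c2 in the frame of leaf_blue between -0.0338 and -0.0258 m) and (contact force between leaf_blue and bracket_grey above 3 N or contact force between leaf_blue and bracket_red above 3 N or contact force between leaf_blue and bracket_dark above 3 N)) or (x of leaf_green in the frame of clamps between 0.008 and 0.012 m and y of leaf_green in the frame of clamps between -0.002 and 0.002 m and angle between the x axis of leaf_green and the x axis of clamps, either way round below 0.04 rad and height (world z) of leaf_green below 0.006 m and (x of bracket_grey_c2 in the frame of leaf_green between -0.0423 and -0.0343 m or x of bracket_red_c2 in the frame of leaf_green between -0.0423 and -0.0343 m or x of bracket_dark_c2 in the frame of leaf_green between -0.0423 and -0.0343 m) and (contact force between leaf_green and bracket_grey above 3 N or contact force between leaf_green and bracket_red above 3 N or contact force between leaf_green and bracket_dark above 3 N)))), for 0.3 s.
At the end, for the whole second after the job is handed in: the leaf whose radius equals that of the clamped bracket lies flat on the mat, at rest, its hollow home on the bracket's outer corner (within 2.5 mm along and across, yaw within 0.04 rad); the other two leaves lie flat inside the leaf tray (((x of leaf_yellow in the frame of clamps between 0.0075 and 0.0125 m and y of leaf_yellow in the frame of clamps between -0.0025 and 0.0025 m and angle between the x axis of leaf_yellow and the x axis of clamps, either way round below 0.04 rad and height (world z) of leaf_yellow below 0.006 m and (x of bracket_grey_c2 in the frame of leaf_yellow between -0.0253 and -0.0173 m or x of bracket_red_c2 in the frame of leaf_yellow between -0.0253 and -0.0173 m or x of bracket_dark_c2 in the frame of leaf_yellow between -0.0253 and -0.0173 m) and height (world z) of leaf_yellow below 0.003 m and linear speed of leaf_yellow below 0.01 m/s and x of leaf_blue in the frame of leaf_tray between -0.05 and 0.05 m and y of leaf_blue in the frame of leaf_tray between -0.131 and 0.131 m and height (world z) of each of leaf_blue, leaf_green below 0.009 m and angle between each of leaf_blue, leaf_green's own z axis and vertical below 0.08 rad and x of leaf_green in the frame of leaf_tray between -0.05 and 0.05 m and y of leaf_green in the frame of leaf_tray between -0.131 and 0.131 m) or (x of leaf_blue in the frame of clamps between 0.0075 and 0.0125 m and y of leaf_blue in the frame of clamps between -0.0025 and 0.0025 m and angle between the x axis of leaf_blue and the x axis of clamps, either way round below 0.04 rad and height (world z) of leaf_blue below 0.006 m and (x of bracket_grey_c2 in the frame of leaf_blue between -0.0338 and -0.0258 m or x of bracket_red_c2 in the frame of leaf_blue between -0.0338 and -0.0258 m or x of bracket_dark_c2 in the frame of leaf_blue between -0.0338 and -0.0258 m) and height (world z) of leaf_blue below 0.003 m and linear speed of leaf_blue below 0.01 m/s and x of leaf_yellow in the frame of leaf_tray between -0.05 and 0.05 m and y of leaf_yellow in the frame of leaf_tray between -0.131 and 0.131 m and height (world z) of each of leaf_yellow, leaf_green below 0.009 m and angle between each of leaf_yellow, leaf_green's own z axis and vertical below 0.08 rad and x of leaf_green in the frame of leaf_tray between -0.05 and 0.05 m and y of leaf_green in the frame of leaf_tray between -0.131 and 0.131 m) or (x of leaf_green in the frame of clamps between 0.0075 and 0.0125 m and y of leaf_green in the frame of clamps between -0.0025 and 0.0025 m and angle between the x axis of leaf_green and the x axis of clamps, either way round below 0.04 rad and height (world z) of leaf_green below 0.006 m and (x of bracket_grey_c2 in the frame of leaf_green between -0.0423 and -0.0343 m or x of bracket_red_c2 in the frame of leaf_green between -0.0423 and -0.0343 m or x of bracket_dark_c2 in the frame of leaf_green between -0.0423 and -0.0343 m) and height (world z) of leaf_green below 0.003 m and linear speed of leaf_green below 0.01 m/s and x of leaf_yellow in the frame of leaf_tray between -0.05 and 0.05 m and y of leaf_yellow in the frame of leaf_tray between -0.131 and 0.131 m and height (world z) of each of leaf_yellow, leaf_blue below 0.009 m and angle between each of leaf_yellow, leaf_blue's own z axis and vertical below 0.08 rad and x of leaf_blue in the frame of leaf_tray between -0.05 and 0.05 m and y of leaf_blue in the frame of leaf_tray between -0.131 and 0.131 m))); the robot touches nothing.
It fails at once if the contact forces between a leaf and a bracket, both edges added up, pass 20 N (a push of about 14 N) (contact force between any of leaf_yellow, leaf_blue, leaf_green and bracket_grey above 20 N or contact force between any of leaf_yellow, leaf_blue, leaf_green and bracket_red above 20 N or contact force between any of leaf_yellow, leaf_blue, leaf_green and bracket_dark above 20 N).
It fails at once if a bystander is moved by more than 20 mm (distance of any of screw_box, red_box, plug_jar, screwdriver, pipe_collar, tape_measure from where it was at the start of the episode above 0.02 m).
It also fails if it takes over 72 s, if anything falls off the work surface, if the arm or the gripper's body presses on something with over 40 N, if the wrist force passes 120 N, or if a joint passes its speed limit or range.

### The arm

A 6-joint arm with a two-finger parallel gripper is mounted at the origin on the work surface. World frame = base frame: x ahead of the robot, y to its left, z up, the work surface at z = 0. Lengths are in m, angles in rad, forces in N, time in s.
With the tool pointing down it reaches from about 0.3 to 0.875 m from the base axis. Payload 4.2 kg.
Tool frame: the origin (TCP) lies at the centre of the arm's flange, where the gripper is bolted on; the fingertips stand 173 mm ahead of it and the grasp point (between the pads) lies 155 mm ahead of it (ctrl.tip_reach is the distance from the TCP to the fingertips, in m); z points along the fingers, y is the line along which they close (so a half turn about z gives the same grasp; the last joint's range is limited). The gripper opens to 85 mm and grips with 20 to 120 N. Pads are 22 mm wide; open, the fingers measure 114 mm over their backs; the gripper's body (76 mm by 85 mm) begins 54 mm behind the grasp point. The pads swing forward as they close: fully open they stand 13 mm farther back than shut.
Start: joints at [1.211, 0.32, 1.565, -0, 1.257, -0.02], TCP at [0.192, 0.542, 0.405] pointing down, gripper open.
Joint ranges: [-3.11, 3.11], [-0.84, 2.01], [0.21, 2.61], [-1.34, 4.49], [0.05, 2.63], [-2.56, 2.56]. Speed limits (rad/s): [2.57, 2.57, 3.14, 3.14, 3.14, 3.14].

### API

Orientations are given as a unit quaternion [w, x, y, z].
In Python, from plant import ctrl, eyes, job_done gives the robot as it stands.
- The arm moves only by the shell command python3 -m jog 'ROWS' [FORCE]. ROWS is JSON, a list of rows, each a list of 3 entries, a list of its own where there are three numbers: the shift along the tool's x, y, z in m, then the turn, a rotation vector about the tool's x, y, z in rad, then the closure in counts, from 0 (fully open) to 255 (shut). In form: [[[dx, dy, dz], [wx, wy, wz], grip], ...]. A call has 1 to 5 rows; each row is the pose to reach, as a shift and turn from the pose commanded when the call began, along the tool's axes at that moment; what a row does not reach only later rows make up. A row lasts 1/12 s, in which the tool goes at most 41.7 mm and 7.16 degrees, less where a joint would pass 70% of its speed; a pose out of reach is approached as far as the arm can. A call with a gripper value outside its range is refused whole. The fingers move at their own pace and stop on an object; FORCE is the grip in N (left out, the last holds). Time passes only in rows, so rows that repeat a pose let the fingers close. It gives the time, the measured TCP pose, the force, the opening and the grip force at its end, in the units of the state.
- ctrl.sense(): the state, without advancing time (a new reading comes with each control period).
- eyes.camera(name): name is "side" or "top" or "wrist"; returns the picture (384x512x3 uint8, blue, green, red); there is no depth.
- eyes.camera_model(name): a dict with "K" (3x3 intrinsics, pixels), "extrinsics" (4x4, takes a point from camera to world coordinates); the wrist camera has in their place "tool_from_camera" (4x4, takes a point from camera to tool coordinates, whose origin is the TCP and whose axes are the flange's). Camera axes: x right, y down, z forward; pixel columns grow to the right and rows downward; lengths in m; the calibration is good to about 2 mm. A picture is of the moment at which its call begins: read the wrist's pose just before it. camera_model takes no time and is no camera call.
- job_done(): hands the job in; it is judged then, once.
The state is a dict: "time_s": time; "joint_pos": joint angles; "joint_vel": joint speeds; "joint_efforts": joint torques, N m; "eef_pos": TCP position; "tcp_rot": TCP orientation; "wrist_force": force on the tool from outside, world axes, zero at the start; "ft_torque": the same for the moment, N m; "grip_width": finger opening in m; "finger_force": force on a finger pad.
Only numpy, scipy, OpenCV 4.12 (cv2) and the standard library are available. Lean on these libraries where they do the work, as an engineer would, in place of code of your own. Each camera call takes 0.05 s, during which the arm holds its last target. There are 200 camera calls.

## Working session

There is one attempt and no reset: what is moved stays moved. The work goes in short steps, Python scripts to look and compute and a shell command to move; the robot and the scene stay as the last step left them, time stands still between calls to the robot, and variables do not carry over. Pictures are saved under pics/ and viewed, at most 10 in all, crops included, and the job is handed in when it is done.

```bash
ls; mkdir -p pics; python3 - <<'E'
from plant import ctrl, eyes
import cv2, numpy as np
s=ctrl.sense(); print(s['time_s'],s['eef_pos'],s['tcp_rot'],s['grip_width'])
for n in ('top','side'):
    im=eyes.camera(n); cv2.imwrite(f'pics/{n}0.png',im); m=eyes.camera_model(n); print(n,np.round(m['K'],1).tolist(),np.round(m['extrinsics'],4).tolist())
print(np.round(eyes.camera_model('wrist')['tool_from_camera'],4).tolist())
cv2.imwrite('pics/tw.png',eyes.camera('wrist'))
E
```

```text
pics
0.0 [0.19158579 0.5419678  0.40387454] [-1.53680818e-04  1.69085593e-01  9.85600967e-01 -8.78882647e-04] 0.08553132726217037
top [[474.3, 0.0, 251.1], [0.0, 474.3, 196.1], [0.0, 0.0, 1.0]] [[-0.0176, -0.9814, 0.1914, 0.2969], [-0.9998, 0.0199, 0.0097, 0.0385], [-0.0133, -0.1911, -0.9815, 1.3271], [0.0, 0.0, 0.0, 1.0]]
side [[430.8, 0.0, 256.7], [0.0, 430.8, 190.7], [0.0, 0.0, 1.0]] [[0.8259, -0.3433, 0.4473, -0.0992], [-0.5634, -0.4722, 0.6779, -0.9237], [-0.0215, -0.8119, -0.5834, 0.8744], [0.0, 0.0, 0.0, 1.0]]
[[0.0007, -0.9613, -0.2756, 0.0698], [1.0, 0.0006, 0.0002, 0.0003], [-0.0, -0.2756, 0.9613, 0.0314], [0.0, 0.0, 0.0, 1.0]]
```

View pics/top0.png

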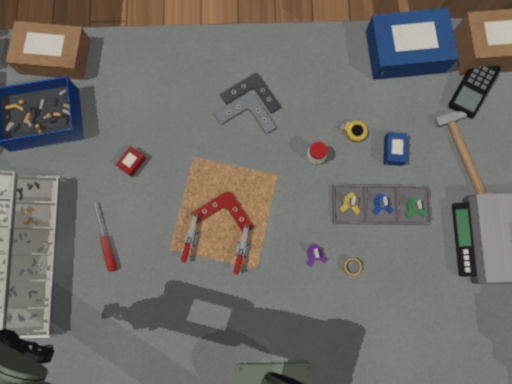

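View pics/side0.png

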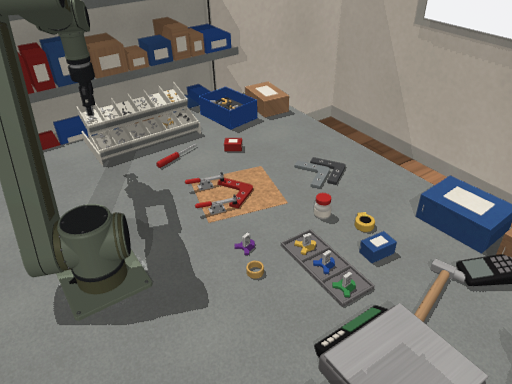

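The top view shows the cork mat with the red bracket clamped, its apex near (230,193). The tray leaves are yellow (350,203), blue (382,204) and green (414,207). A purple look-alike sits at (316,254). In the side view the leaves are at (305,243), (324,262) and (345,286), and purple is at (245,244).

Candidates for "blue leaf": blue in tray (382,204), purple decoy (316,254), blue carton (396,148). I choose the one in the tray.

```bash
cat > h.py <<'E'
from plant import ctrl, eyes
import cv2, numpy as np
from scipy.spatial.transform import Rotation as Rn
def pose():
    s=ctrl.sense(); T=np.eye(4); T[:3,:3]=Rn.from_quat(s['tcp_rot'],scalar_first=True).as_matrix(); T[:3,3]=s['eef_pos']; return T
def cam(n,T=None):
    m=eyes.camera_model(n); return m['K'],(T@m['tool_from_camera'] if n=='wrist' else np.array(m['extrinsics']))
def ray(K,E,uv):
    d=E[:3,:3]@np.linalg.inv(K)@np.array([uv[0],uv[1],1.]); return E[:3,3],d/np.linalg.norm(d)
def plane(K,E,uv,z):
    o,d=ray(K,E,uv); return o+d*(z-o[2])/d[2]
def tri(rays):
    A=sum(np.eye(3)-np.outer(d,d) for o,d in rays); b=sum((np.eye(3)-np.outer(d,d))@o for o,d in rays); return np.linalg.solve(A,b)
def proj(K,E,p):
    c=K@(E[:3,:3].T@(np.array(p)-E[:3,3])); return c[:2]/c[2]
HUE=dict(yellow=(20,33),blue=(105,122),green=(50,80),purple=(128,150),red=(172,8))
def mask(im,c,s=100,v=40):
    h=cv2.cvtColor(im,cv2.COLOR_BGR2HSV); a,b=HUE[c]; H=h[...,0]
    m=((H>=a)&(H<=b)) if a<b else ((H>=a)|(H<=b)); return (m&(h[...,1]>s)&(h[...,2]>v)).astype(np.uint8)*255
def blobs(m,amin=20):
    n,l,st,ce=cv2.connectedComponentsWithStats(m); return [(st[i,4],ce[i].round(1).tolist(),st[i,:4].tolist()) for i in range(1,n) if st[i,4]>=amin]
def to(p,yaw=None):
    "shift & turn in tool axes to take TCP to p with tool x at world yaw"
    T=pose(); d=T[:3,:3].T@(np.array(p)-T[:3,3]); w=0
    if yaw is not None:
        cur=np.arctan2(T[1,0],T[0,0]); w=-((yaw-cur+np.pi)%(2*np.pi)-np.pi)
    return d.round(4), round(w,4)
E
python3 - <<'E'
from h import *
I={n:cv2.imread(f'pics/{n}0.png') for n in('top','side')}
for n in I:
    for c in HUE: print(n,c,blobs(mask(I[n],c)))
pts={'yellow':((350,203),(305,243)),'blue':((382,204),(324,262)),'green':((414,207),(345,286)),'apex':((230,193),(253,186)),'purple':((316,254),(245,244))}
for k,(a,b) in pts.items():
    print(k,tri([ray(*cam('top'),a),ray(*cam('side'),b)]).round(3),plane(*cam('top'),a,.01).round(3))
for a in ((332,186),(430,186),(332,223),(430,223),(174,252),(192,158),(276,175),(258,269)): print(a,plane(*cam('top'),a,0.01).round(3))
T=pose(); print(np.arctan2(T[1,0],T[0,0]))
E
```

```text
top yellow [(np.int32(59), [13.7, 106.5], [5, 104, 19, 6]), (np.int32(26), [26.5, 116.9], [24, 113, 6, 10]), (np.int32(324), [355.1, 131.0], [343, 121, 25, 21]), (np.int32(198), [349.7, 203.8], [340, 193, 20, 22]), (np.int32(99), [352.2, 266.0], [343, 258, 19, 17])]
top blue [(np.int32(4082), [409.8, 45.2], [366, 8, 92, 71]), (np.int32(2219), [43.2, 114.1], [0, 76, 82, 75]), (np.int32(495), [394.4, 149.4], [384, 132, 23, 33]), (np.int32(169), [380.3, 204.6], [373, 194, 20, 20])]
top green [(np.int32(149), [413.1, 208.1], [406, 198, 20, 19])]
top purple [(np.int32(156), [314.1, 254.4], [307, 244, 19, 22])]
top red [(np.int32(243), [318.2, 149.9], [310, 142, 18, 17]), (np.int32(355), [131.2, 161.4], [116, 146, 30, 30]), (np.int32(828), [224.2, 209.2], [191, 192, 63, 40]), (np.int32(306), [107.9, 254.2], [100, 236, 17, 36]), (np.int32(101), [185.1, 252.1], [181, 243, 9, 19]), (np.int32(104), [237.6, 263.9], [234, 255, 8, 19])]
side yellow [(np.int32(266), [364.1, 222.4], [355, 212, 20, 20]), (np.int32(159), [305.3, 246.2], [294, 240, 22, 15])]
side blue [(np.int32(545), [212.9, 36.7], [
[... 827 characters left out ...]
6, 6]), (np.int32(432), [237.2, 190.1], [218, 178, 35, 31]), (np.int32(163), [323.0, 198.7], [316, 193, 15, 13]), (np.int32(83), [203.1, 204.2], [195, 201, 17, 7])]
yellow [ 0.527 -0.225  0.016] [ 0.528 -0.226  0.01 ]
blue [ 0.522 -0.314  0.015] [ 0.524 -0.316  0.01 ]
green [ 0.513 -0.406  0.006] [ 0.513 -0.405  0.01 ]
apex [0.566 0.11  0.012] [0.564 0.111 0.01 ]
purple [ 0.385 -0.123  0.012] [ 0.387 -0.125  0.01 ]
(332, 186) [ 0.578 -0.178  0.01 ]
(430, 186) [ 0.573 -0.455  0.01 ]
(332, 223) [ 0.473 -0.173  0.01 ]
(430, 223) [ 0.467 -0.445  0.01 ]
(174, 252) [0.4   0.268 0.01 ]
(192, 158) [0.669 0.22  0.01 ]
(276, 175) [ 0.614 -0.021  0.01 ]
(258, 269) [0.349 0.036 0.01 ]
2.8018332210322487
```

```bash
python3 - <<'E'
from h import *
print(to([.48,.12,.36],2.94))
print(eyes.camera_model('wrist')['K'])
E
```

```text
(array([-0.4126, -0.3017,  0.0445]), np.float64(-0.1382))
[[310.32022792   0.         257.8421602 ]
 [  0.         310.32022792 191.60035901]
 [  0.           0.           1.        ]]
```

```bash
python3 -m jog '[[[-0.165,-0.121,0.018],[0,0,-0.056],0],[[-0.165,-0.121,0.018],[0,0,-0.056],0],[[-0.165,-0.121,0.018],[0,0,-0.056],0],[[-0.165,-0.121,0.018],[0,0,-0.056],0],[[-0.165,-0.121,0.018],[0,0,-0.056],0]]' 60
python3 -m jog '[[[-0.165,-0.121,0.018],[0,0,-0.056],0],[[-0.165,-0.121,0.018],[0,0,-0.056],0],[[-0.165,-0.121,0.018],[0,0,-0.056],0],[[-0.165,-0.121,0.018],[0,0,-0.056],0],[[-0.165,-0.121,0.018],[0,0,-0.056],0]]'
python3 - <<'E'
from h import *
print(to([.48,.12,.36],2.94))
E
```

```text
time_s: 0.57
eef_pos: [0.3074, 0.3711, 0.3863]
tcp_rot: [-0.0, 0.141, 0.99, -0.0]
wrist_force: [1.1, 0.8, 0.5]
grip_width: 0.0857
finger_force: 0.0
time_s: 0.98
eef_pos: [0.4322, 0.2086, 0.3685]
tcp_rot: [-0.0, 0.114, 0.994, -0.0]
wrist_force: [0.6, 0.2, -0.3]
grip_width: 0.0855
finger_force: 0.0
(array([-0.0666, -0.0755,  0.0085]), np.float64(-0.0265))
```

```bash
python3 -m jog '[[[-0.067,-0.076,0.008],[0,0,-0.027],0],[[-0.067,-0.076,0.008],[0,0,-0.027],0],[[-0.067,-0.076,0.008],[0,0,-0.027],0],[[-0.067,-0.076,0.008],[0,0,-0.027],0]]'
python3 - <<'E'
from h import *
T=pose(); im=eyes.camera('wrist'); cv2.imwrite('pics/w1.png',im); np.save('w1.npy',T); print(T[:3,3])
E
```

```text
time_s: 1.32
eef_pos: [0.4809, 0.1185, 0.3601]
tcp_rot: [-0.0, 0.103, 0.995, -0.001]
wrist_force: [0.1, -0.2, -0.4]
grip_width: 0.0851
finger_force: 0.0
[0.48093818 0.1184516  0.36005528]
```

View pics/w1.png

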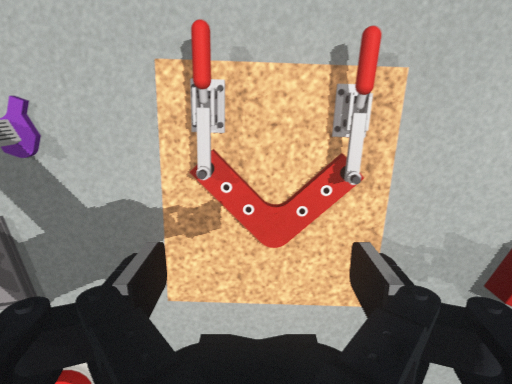

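The wrist view shows the red bracket from above. Its outer corner is at about (275,246) and its inner corner at (274,207), with outer edges running to (192,175) and (361,183).

```bash
cat >> h.py <<'E'
def edge(im,a,b,tol=5,c='red'):
    "fit line to mask-contour points near segment a-b -> (point,dir)"
    cs,_=cv2.findContours(mask(im,c,120,50),cv2.RETR_LIST,cv2.CHAIN_APPROX_NONE); P=np.vstack(cs)[:,0].astype(float)
    a=np.array(a,float);b=np.array(b,float)
    for _ in range(2):
        L=np.linalg.norm(b-a);u=(b-a)/L; r=P-a; t=r@u; q=r@np.array([-u[1],u[0]])
        S=P[(t>0)&(t<L)&(abs(q)<tol)]; vx,vy,x,y=cv2.fitLine(S.astype(np.float32),cv2.DIST_HUBER,0,.01,.01).ravel()
        n=np.array([-vy,vx]); a=a-n*((a-[x,y])@n); b=b-n*((b-[x,y])@n); tol=2
    return a,b,len(S)
def corner(K,E,l1,l2,z):
    "apex and bisector yaw of two pixel segments on plane z (each a=far end, b=near apex)"
    W=[[plane(K,E,p,z)[:2] for p in l[:2]] for l in (l1,l2)]
    d=[(w[1]-w[0])/np.linalg.norm(w[1]-w[0]) for w in W]
    s=np.linalg.solve(np.array([d[0],-d[1]]).T,W[1][0]-W[0][0]); X=W[0][0]+d[0]*s[0]; bi=d[0]+d[1]
    return X,np.arctan2(bi[1],bi[0]),np.degrees(np.arccos(d[0]@d[1]))
E
python3 - <<'E'
from h import *
T=np.load('w1.npy'); im=cv2.imread('pics/w1.png'); K,E=cam('wrist',T)
l=edge(im,(200,184),(253,236)); r=edge(im,(352,190),(298,237)); print(l,r)
li=edge(im,(218,156),(262,201)); ri=edge(im,(336,162),(288,201)); print(li,ri)
for z in (.012,.014,.016):print(z,corner(K,E,l,r,z),corner(K,E,li,ri,z))
E
python3 -m jog '[[[-0.02,-0.04,0.03],[0,0,0],0],[[-0.03,-0.08,0.05],[0,0,0],0],[[-0.03,-0.08,0.05],[0,0,0],0],[[-0.03,-0.08,0.05],[0,0,0],0],[[-0.03,-0.08,0.05],[0,0,0],0]]'
python3 - <<'E'
from h import *
T=pose(); im=eyes.camera('wrist'); cv2.imwrite('pics/w2.png',im); np.save('w2.npy',T); print(T[:3,3]); K,E=cam('wrist',T)
print([proj(K,E,p).round(0) for p in ((.565,.11,.014),(.505,.12,.014))],blobs(mask(im,'red',120,50),200))
E
```

```text
(array([200.82537477, 183.16784824]), array([253.54119852, 235.45435781]), 56) (array([350.67184361, 188.41598855]), array([295.82390149, 234.40469948]), 55)
(array([218.97834758, 155.04752645]), array([262.88075076, 200.14254215]), 49) (array([333.71421188, 159.38069918]), array([287.14502725, 200.02028066]), 47)
0.012 (array([0.57649354, 0.11518871]), np.float64(-0.24008168551494752), np.float64(89.66438400282956)) (array([0.52695005, 0.126613  ]), np.float64(-0.23823959477394002), np.float64(89.86340408416602))
0.014 (array([0.57545898, 0.11530106]), np.float64(-0.24008168551494785), np.float64(89.6643840028296)) (array([0.52622835, 0.1266532 ]), np.float64(-0.23823959477393936), np.float64(89.86340408416596))
0.016 (array([0.57442441, 0.1154134 ]), np.float64(-0.24008168551494785), np.float64(89.66438400282956)) (array([0.52550665, 0.1266934 ]), np.float64(-0.23823959477393924), np.float64(89.86340408416598))
time_s: 1.78
eef_pos: [0.4926, 0.0378, 0.3105]
tcp_rot: [-0.001, 0.101, 0.995, 0.0]
wrist_force: [1.1, 0.6, 1.2]
grip_width: 0.0855
finger_force: 0.0
[0.49264811 0.03780775 0.31049244]
[array([348., 244.]), array([352., 181.])] [(np.int32(987), [294.8, 21.7], [283, 0, 25, 47]), (np.int32(1254), [498.2, 27.6], [482, 0, 30, 55]), (np.int32(8465), [365.6, 188.2], [262, 132, 203, 113])]
```

```bash
python3 - <<'E'
from h import *
T=np.load('w2.npy'); im=cv2.imread('pics/w2.png'); K,E=cam('wrist',T); T1=np.load('w1.npy'); im1=cv2.imread('pics/w1.png'); K1,E1=cam('wrist',T1)
X=np.array([.5755,.1153]); y=-.24
def pt(d,side): # along outer edge d from apex
    a=y+np.pi+side*np.pi/4; return proj(K,E,[*(X+d*np.array([np.cos(a),np.sin(a)])),.014])
l=edge(im,pt(.10,-1),pt(.025,-1),8); r=edge(im,pt(.10,1),pt(.025,1),8); print(l,r)
l1=edge(im1,(200,184),(253,236)); r1=edge(im1,(352,190),(298,237))
def px(l,r):
    f=lambda s:np.cross([*s[0],1],[*s[1],1]); c=np.cross(f(l),f(r)); return c[:2]/c[2]
for z in (.010,.014,.018):print(z,corner(K,E,l,r,z),corner(K1,E1,l1,r1,z))
print('apex height',tri([ray(K,E,px(l,r)),ray(K1,E1,px(l1,r1))]))
print(to([.48,-.314,.36],3.1))
E
```

```text
(array([444.9074811 , 182.39874886]), array([376.62843597, 235.916485  ]), 68) (array([284.1329205 , 177.76009832]), array([338.04367078, 235.41163608]), 58)
0.01 (array([0.57809175, 0.1154903 ]), np.float64(-0.23528097643061976), np.float64(90.04220428452764)) (array([0.57752801, 0.11507537]), np.float64(-0.24008221358089293), np.float64(89.66441131594267))
0.014 (array([0.57580669, 0.11454866]), np.float64(-0.23528097643061988), np.float64(90.04220428452771)) (array([0.57545889, 0.11530005]), np.float64(-0.2400822135808931), np.float64(89.66441131594271))
0.018 (array([0.57352163, 0.11360702]), np.float64(-0.23528097643062001), np.float64(90.04220428452776)) (array([0.57338976, 0.11552474]), np.float64(-0.2400822135808933), np.float64(89.66441131594271))
apex height [0.57693727 0.11512532 0.01159841]
(array([-0.0575, -0.3478, -0.0492]), np.float64(-0.1587))
```

```bash
python3 -m jog '[[[-0.04,-0.17,-0.01],[0,0,-0.08],0],[[-0.04,-0.17,-0.01],[0,0,-0.08],0],[[-0.04,-0.17,-0.01],[0,0,-0.08],0],[[-0.04,-0.17,-0.01],[0,0,-0.08],0],[[-0.04,-0.17,-0.01],[0,0,-0.08],0]]'
python3 -m jog '[[[-0.025,-0.175,-0.01],[0,0,-0.08],0],[[-0.025,-0.175,-0.01],[0,0,-0.08],0],[[-0.025,-0.175,-0.01],[0,0,-0.08],0],[[-0.025,-0.175,-0.01],[0,0,-0.08],0],[[-0.025,-0.175,-0.01],[0,0,-0.08],0]]'
python3 - <<'E'
from h import *
T=pose(); im=eyes.camera('wrist'); cv2.imwrite('pics/w3.png',im); np.save('w3.npy',T); print(T[:3,3],np.arctan2(T[1,0],T[0,0]))
E
```

```text
time_s: 2.25
eef_pos: [0.4992, -0.1403, 0.3224]
tcp_rot: [0.002, 0.061, 0.998, -0.001]
wrist_force: [0.3, -0.8, -0.5]
grip_width: 0.0853
finger_force: 0.0
time_s: 2.67
eef_pos: [0.5032, -0.3174, 0.332]
tcp_rot: [0.002, 0.021, 1.0, -0.002]
wrist_force: [0.2, -0.1, -0.4]
grip_width: 0.0857
finger_force: 0.0
[ 0.50317558 -0.31737794  0.33203095] 3.0993846773417006
```

View pics/w3.png

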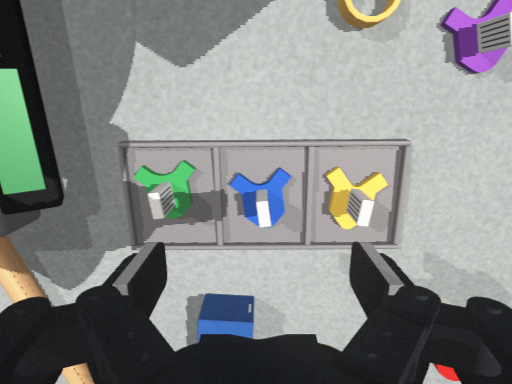

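Left to right the tray shows green (166,190), blue (262,197) and yellow (357,197), all with noses pointing down the image, which is world +x. Purple is outside the tray at (480,40). I choose blue, and will check it from closer.

```bash
python3 -m jog '[[[-0.01,0.02,0.04],[0,0,0],0],[[-0.01,0.03,0.06],[0,0,0],0],[[-0.01,0.03,0.06],[0,0,0],0],[[-0.01,0.03,0.06],[0,0,0],0]]'
python3 - <<'E'
from h import *
T=pose(); im=eyes.camera('wrist'); cv2.imwrite('pics/w4.png',im); np.save('w4.npy',T); print(T[:3,3],np.arctan2(T[1,0],T[0,0]))
K,E=cam('wrist',T); print(proj(K,E,[.523,-.314,.013]),blobs(mask(im,'blue')))
u,v=map(int,proj(K,E,[.523,-.314,.013])); c=im[max(v-70,0):v+70,u-80:u+80]
cv2.imwrite('pics/c4.png',cv2.resize(c,None,fx=4,fy=4,interpolation=cv2.INTER_NEAREST)); print(u-80,max(v-70,0))
E
```

```text
time_s: 3.05
eef_pos: [0.5136, -0.2822, 0.2704]
tcp_rot: [-0.001, 0.019, 1.0, 0.001]
wrist_force: [0.2, 0.1, -0.4]
grip_width: 0.0853
finger_force: 0.0
[ 0.51364696 -0.28224689  0.27038378] 3.104047884844058
[216.22221798 211.54728668] [(np.int32(2328), [217.3, 207.7], [174, 175, 77, 75]), (np.int32(659), [181.1, 337.3], [157, 329, 55, 23])]
136 141
```

View pics/c4.png

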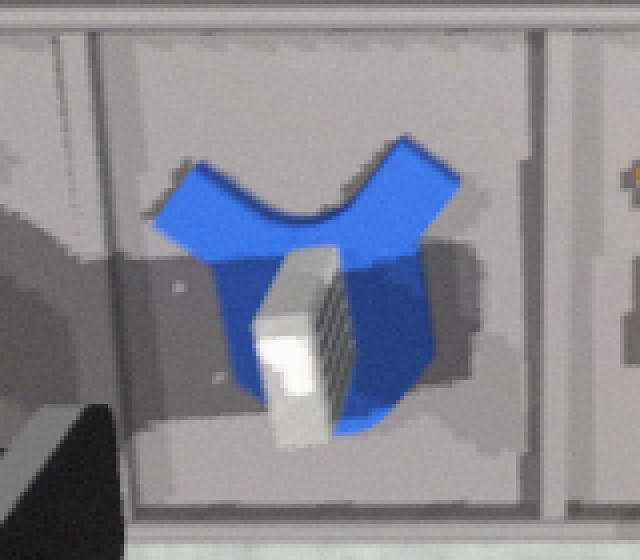

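The crop confirms the blue tray leaf: horns at the top with outer corners (153,222) and (460,182), and the fin's top face centred near (293,383). Its nose points down.

```bash
python3 - <<'E'
from h import *
T4=np.load('w4.npy');T3=np.load('w3.npy'); C4=cam('wrist',T4);C3=cam('wrist',T3)
f=lambda u,v:(136+(u+.5)/4-.5,141+(v+.5)/4-.5)
P={k:plane(*C4,f(*p),.013)[:2] for k,p in dict(oR=(153,222),oL=(460,182),iR=(200,160),iL=(405,137)).items()}
for a,b in (('oR','oL'),('iR','iL')):
    d=P[b]-P[a]; m=(P[a]+P[b])/2; print(a,np.linalg.norm(d),m,'yaw',np.arctan2(-d[0],d[1]))
for nm,im,C,box in (('w3',cv2.imread('pics/w3.png'),C3,(245,275,180,235)),('w4',cv2.imread('pics/w4.png'),C4,(195,226,200,256))):
    h=cv2.cvtColor(im,cv2.COLOR_BGR2HSV); m=((h[...,1]<40)&(h[...,2]>195)).astype(np.uint8)*255; k=np.zeros_like(m); k[box[2]:box[3],box[0]:box[1]]=255
    print(nm,blobs(m&k,20))
top4=f(293,383)
print(plane(*C4,top4,.051))
im=cv2.imread('pics/w3.png')[170:240,225:300]; cv2.imwrite('pics/c3.png',cv2.resize(im,None,fx=8,fy=8,interpolation=cv2.INTER_NEAREST))
E
```

```text
oR 0.05894751462281471 [ 0.50655569 -0.31592965] yaw 0.09660036737623123
iR 0.03876278116494619 [ 0.4961436  -0.31579532] yaw 0.07694168718195865
w3 [(np.int32(300), [263.1, 213.6], [256, 201, 15, 27])]
w4 [(np.int32(250), [207.8, 234.0], [200, 221, 16, 31])]
[ 0.52677543 -0.31426324  0.051     ]
```

View pics/c3.png

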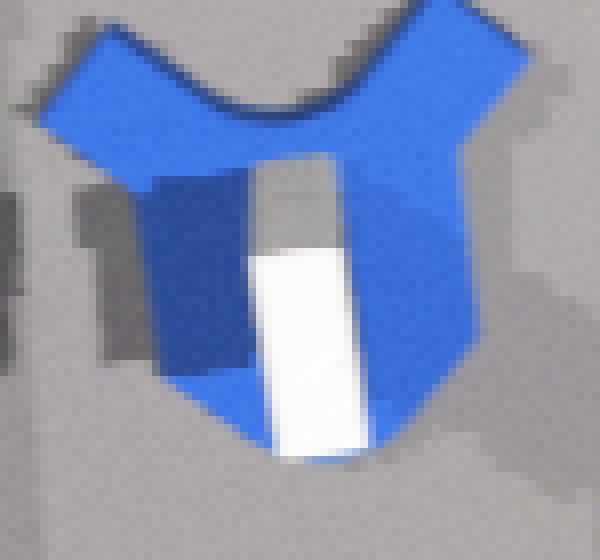

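```bash
python3 - <<'E'
from h import *
T4=np.load('w4.npy');T3=np.load('w3.npy'); C4=cam('wrist',T4);C3=cam('wrist',T3)
print('fin top',tri([ray(*C4,(209.3,236.8)),ray(*C3,(263.6,214))]))
print(to([.5267,-.3142,.192],3.23), 'now', ctrl.sense()['eef_pos'])
E
```

```text
fin top [ 0.52640431 -0.31400375  0.05162202]
(array([-0.0137, -0.0304,  0.0798]), np.float64(-0.1267)) now [ 0.51407403 -0.28326081  0.27181713]
```

```bash
python3 -m jog '[[[-0.014,-0.030,0.01],[0,0,-0.12],0],[[-0.014,-0.030,0.02],[0,0,-0.127],0],[[-0.014,-0.030,0.02],[0,0,-0.127],0],[[-0.014,-0.030,0.05],[0,0,-0.127],0],[[-0.014,-0.030,0.079],[0,0,-0.127],0]]' 60
python3 -m jog '[[[0,0,0],[0,0,0],0],[[0,0,0],[0,0,0],120],[[0,0,0],[0,0,0],200],[[0,0,0],[0,0,0],255],[[0,0,0],[0,0,0],255]]' 60
python3 -m jog '[[[0,0,0],[0,0,0],255],[[0,0,0],[0,0,0],255],[[0,0,0],[0,0,0],255],[[0,0,0],[0,0,0],255]]' 60
python3 - <<'E'
from h import *
T=pose(); print(T[:3,3],np.arctan2(T[1,0],T[0,0]), T[:3,2])
E
```

```text
time_s: 3.52
eef_pos: [0.5269, -0.3155, 0.1944]
tcp_rot: [0.003, -0.043, 0.999, -0.002]
wrist_force: [0.2, -0.2, -1.1]
grip_width: 0.0856
finger_force: 0.0
time_s: 3.93
eef_pos: [0.5265, -0.3154, 0.1938]
tcp_rot: [0.002, -0.043, 0.999, -0.001]
wrist_force: [-0.5, -0.2, 0.4]
grip_width: 0.039
finger_force: 0.0
time_s: 4.27
eef_pos: [0.5263, -0.3153, 0.1927]
tcp_rot: [0.001, -0.043, 0.999, -0.0]
wrist_force: [-0.3, 0.1, 5.7]
grip_width: 0.0093
finger_force: 59.3
[ 0.52625995 -0.31531386  0.19267014] -3.0555370737883427 [ 1.54212262e-03 -8.01644644e-04 -9.99998490e-01]
```

```bash
python3 -m jog '[[[0,0,-0.03],[0,0,0],255],[[0,0,-0.06],[0,0,0],255],[[0.002,0.04,-0.06],[0,0,0.08],255],[[0.004,0.08,-0.06],[0,0,0.16],255],[[0.006,0.12,-0.06],[0,0,0.20],255]]' 60
python3 - <<'E'
from h import *
print(to([.467,.1414,.25],-.238+np.pi))
E
```

```text
time_s: 4.68
eef_pos: [0.5091, -0.1952, 0.2519]
tcp_rot: [0.0, 0.06, 0.998, 0.0]
wrist_force: [0.2, 0.2, -0.2]
grip_width: 0.0092
finger_force: 58.8
(array([0.0818, 0.3292, 0.0019]), np.float64(0.1188))
```

```bash
python3 -m jog '[[[0.01,0.04,0],[0,0,0.03],255],[[0.02,0.08,0],[0,0,0.06],255],[[0.03,0.12,0],[0,0,0.09],255],[[0.04,0.16,0],[0,0,0.118],255],[[0.05,0.20,0],[0,0,0.118],255]]' 60
python3 - <<'E'
from h import *
print(to([.467,.1414,.25],-.238+np.pi))
E
```

```text
time_s: 5.1
eef_pos: [0.4818, 0.01, 0.2515]
tcp_rot: [-0.0, 0.116, 0.993, 0.0]
wrist_force: [0.9, 0.2, -0.7]
grip_width: 0.0092
finger_force: 58.8
(array([0.0448, 0.1244, 0.0015]), np.float64(0.0047))
```

```bash
python3 -m jog '[[[0.015,0.041,0],[0,0,0.005],255],[[0.03,0.082,0],[0,0,0.005],255],[[0.045,0.124,0],[0,0,0.005],255],[[0.045,0.124,0.02],[0,0,0.005],255],[[0.045,0.124,0.05],[0,0,0.005],255]]' 60
python3 -m jog '[[[0,0,0.005],[0,0,0],255],[[0,0,0.008],[0,0,0],255],[[0,0,0.008],[0,0,0],255],[[0,0,0.008],[0,0,0],255],[[0,0,0.008],[0,0,0],255]]' 60
cat >> h.py <<'E'
C0=np.array([.5758,.115]); CY=-.238
def st(off=0.,C0=C0):
    "leaf pose in clamps frame (fin at tool x=off), and force in the clamps frame"
    T=pose(); s=ctrl.sense(); R=np.array([[np.cos(CY),np.sin(CY)],[-np.sin(CY),np.cos(CY)]])
    p=R@(T[:2,3]+T[:2,0]*off-C0); f=np.array(s['wrist_force']); y=(np.arctan2(T[1,0],T[0,0])-np.pi-CY+np.pi)%(2*np.pi)-np.pi
    print('t',round(s['time_s'],2),'mm',(1e3*p).round(2),'z',round(1e3*T[2,3]-187.7,2),'yaw',round(y,4),'F',(R@f[:2]).round(2),f[2].round(2),'w',round(s['grip_width']*1e3,1),'tau',np.round(s['ft_torque'],2))
E
cat > st.py <<'E'
from h import st
st()
E
python3 st.py
```

```text
time_s: 5.52
eef_pos: [0.4681, 0.1426, 0.2033]
tcp_rot: [0.003, 0.116, 0.993, 0.002]
wrist_force: [0.4, -0.8, -1.3]
grip_width: 0.0091
finger_force: 58.9
time_s: 5.93
eef_pos: [0.468, 0.1389, 0.1948]
tcp_rot: [0.001, 0.119, 0.993, 0.0]
wrist_force: [-0.2, -0.1, -0.6]
grip_width: 0.0093
finger_force: 58.9
t 5.93 mm [-110.38   -2.21] z 7.1 yaw 0.0 F [-0.15 -0.16] -0.56 w 9.3 tau [0.07 0.03 0.04]
```

```bash
python3 -m jog '[[[0,0.0022,0.004],[0,0,0],255],[[-0.010,0.0022,0.004],[0,0,0],255],[[-0.020,0.0022,0.004],[0,0,0],255],[[-0.020,0.0022,0.004],[0,0,0],255],[[-0.020,0.0022,0.004],[0,0,0],255]]' 60; python3 st.py
python3 -m jog '[[[0,0,0.001],[0,0,0],255],[[0,0,0.002],[0,0,0],255],[[0,0,0.002],[0,0,0],255],[[0,0,0.002],[0,0,0],255]]' 60; python3 st.py
```

```text
time_s: 6.35
eef_pos: [0.4883, 0.1365, 0.1898]
tcp_rot: [0.0, 0.119, 0.993, 0.0]
wrist_force: [0.0, -0.4, -0.4]
grip_width: 0.0091
finger_force: 58.9
t 6.35 mm [-90.07   0.31] z 2.14 yaw 0.0003 F [ 0.11 -0.43] -0.44 w 9.1 tau [-0.02 -0.   -0.  ]
time_s: 6.68
eef_pos: [0.4871, 0.1368, 0.1877]
tcp_rot: [-0.0, 0.118, 0.993, -0.0]
wrist_force: [-0.1, -0.5, 0.2]
grip_width: 0.009
finger_force: 59.1
t 6.68 mm [-91.32   0.25] z -0.01 yaw 0.0014 F [ 0.04 -0.49] 0.22 w 9.0 tau [-0.09  0.04 -0.04]
```

```bash
python3 -m jog '[[[-0.003,0,-0.0005],[0,0,0],255],[[-0.006,0,-0.0005],[0,0,0],255],[[-0.006,0,-0.0005],[0,0,0],255]]' 60; python3 st.py
python3 -m jog '[[[-0.001,0,0],[0,0,0],255],[[-0.001,0,0],[0,0,0],255]]' 60 >/dev/null; python3 st.py
python3 -m jog '[[[-0.001,0,0],[0,0,0],255],[[-0.001,0,0],[0,0,0],255]]' 60 >/dev/null; python3 st.py
```

```text
time_s: 6.93
eef_pos: [0.4939, 0.1354, 0.1883]
tcp_rot: [0.001, 0.118, 0.993, 0.0]
wrist_force: [-0.2, 1.2, -0.4]
grip_width: 0.0091
finger_force: 59.1
t 6.93 mm [-84.44   0.49] z 0.59 yaw 0.0011 F [-0.52  1.11] -0.43 w 9.1 tau [-0.04 -0.03  0.05]
t 7.1 mm [-83.93   0.32] z 0.44 yaw 0.0011 F [-0.05  0.48] -0.47 w 9.0 tau [-0.01 -0.03 -0.01]
t 7.27 mm [-83.26   0.27] z 0.4 yaw 0.0011 F [-1.47 -0.13] -1.58 w 9.0 tau [ 0.06  0.15 -0.03]
```

```bash
for i in 1 2 3; do python3 -m jog '[[[-0.0005,0,0],[0,0,0],255],[[-0.0005,0,0],[0,0,0],255],[[-0.0005,0,0],[0,0,0],255]]' 60 >/dev/null; python3 st.py; done
```

```text
t 7.52 mm [-83.06   0.22] z 0.39 yaw 0.0011 F [-2.21  0.77] -0.28 w 9.1 tau [ 0.21  0.45 -0.04]
t 7.77 mm [-82.84   0.2 ] z 0.36 yaw 0.001 F [-5.67  0.72] 0.85 w 9.5 tau [0.42 0.82 0.05]
t 8.02 mm [-82.65   0.19] z 0.31 yaw 0.0009 F [-7.07  1.7 ] 2.21 w 9.4 tau [0.53 0.97 0.04]
```

```bash
python3 -m jog '[[[0,0,0],[0,0,0.025],255],[[0,0,0],[0,0,0.025],255],[[0,0,0],[0,0,0.025],255]]' 60 >/dev/null; python3 st.py
python3 -m jog '[[[0,0,0],[0,0,0.027],255],[[0,0,0],[0,0,0.027],255],[[0,0,0],[0,0,0.027],255]]' 60 >/dev/null; python3 st.py
python3 -m jog '[[[0,0,0],[0,0,-0.03],255],[[0,0,0],[0,0,-0.052],255],[[0,0,0],[0,0,-0.052],255],[[0,0,0],[0,0,-0.052],255]]' 60 >/dev/null; python3 st.py
python3 -m jog '[[[0,0,0],[0,0,-0.025],255],[[0,0,0],[0,0,-0.025],255],[[0,0,0],[0,0,-0.025],255]]' 60 >/dev/null; python3 st.py
python3 -m jog '[[[0,0,0],[0,0,-0.027],255],[[0,0,0],[0,0,-0.027],255],[[0,0,0],[0,0,-0.027],255]]' 60 >/dev/null; python3 st.py
python3 -m jog '[[[0,0,0],[0,0,0.03],255],[[0,0,0],[0,0,0.052],255],[[0,0,0],[0,0,0.052],255],[[0,0,0],[0,0,0.052],255]]' 60 >/dev/null; python3 st.py
```

```text
t 8.27 mm [-82.64   0.31] z 0.19 yaw -0.0242 F [-5.68  2.68] 0.43 w 9.3 tau [0.66 0.95 0.02]
t 8.52 mm [-82.62   0.4 ] z 0.13 yaw -0.0513 F [-5.22  2.49] 0.11 w 9.1 tau [0.72 0.97 0.07]
t 8.85 mm [-82.62  -0.33] z 0.11 yaw 0.0013 F [-4.73 -1.97] 1.0 w 9.1 tau [-0.02  0.87 -0.06]
t 9.1 mm [-82.6   -0.47] z 0.12 yaw 0.0263 F [-5.06 -1.74] 0.8 w 9.3 tau [-0.22  0.87 -0.06]
t 9.35 mm [-82.6   -0.54] z 0.12 yaw 0.0534 F [-6.06 -3.  ] 1.33 w 8.9 tau [-0.31  0.91 -0.1 ]
t 9.68 mm [-82.63   0.26] z 0.13 yaw 0.0008 F [-5.68  2.92] 1.78 w 9.1 tau [0.58 0.91 0.02]
```

Between yaw extremes under the push the side force swung from +2.5 N to −3.0 N, so the nose beds on both edges and the radius is 14 mm or less. I'll hold a moment, then try the hollow.

```bash
python3 -m jog '[[[-0.0002,0,0],[0,0,0],255],[[-0.0002,0,0],[0,0,0],255],[[-0.0002,0,0],[0,0,0],255],[[-0.0002,0,0],[0,0,0],255],[[-0.0002,0,0],[0,0,0],255]]' 60 >/dev/null; python3 st.py
python3 -m jog '[[[0.006,0,0],[0,0,0],255],[[0.012,0,-0.02],[0,0,0],255],[[0.006,0,-0.04],[0,0,0],255],[[-0.03,0,-0.04],[0,0,0],255],[[-0.07,0,-0.04],[0,0,0],255]]' 60 >/dev/null; python3 st.py
python3 -m jog '[[[-0.04,0,0],[0,0,0],255],[[-0.05,0,0],[0,0,0],255],[[-0.05,0,0.02],[0,0,0],255],[[-0.05,0,0.036],[0,0,0],255],[[-0.05,0,0.036],[0,0,0],255]]' 60 >/dev/null; python3 st.py
```

```text
t 10.1 mm [-82.56   0.25] z 0.13 yaw 0.0008 F [-6.82  1.38] 0.7 w 9.3 tau [0.7  1.01 0.05]
t 10.52 mm [-11.24   0.67] z 42.46 yaw 0.0034 F [0.55 1.43] -0.81 w 9.0 tau [ 0.01 -0.03 -0.02]
t 10.93 mm [37.88 -0.23] z 1.37 yaw 0.0009 F [-0.97  0.63] -1.35 w 9.4 tau [ 0.03  0.04 -0.04]
```

```bash
python3 -m jog '[[[0.008,0,0],[0,0,0],255],[[0.016,0,0],[0,0,0],255],[[0.022,0,0],[0,0,0],255],[[0.022,0,0],[0,0,0],255]]' 60 >/dev/null; python3 st.py
python3 -m jog '[[[0.001,0,0],[0,0,0],255],[[0.002,0,0],[0,0,0],255],[[0.002,0,0],[0,0,0],255]]' 60 >/dev/null; python3 st.py
```

```text
t 11.27 mm [14.99  0.54] z 5.53 yaw 0.002 F [0.1  0.44] -0.71 w 9.7 tau [-0.06  0.01 -0.05]
t 11.52 mm [14.58  0.56] z 5.0 yaw 0.0014 F [-0.83  0.36] -0.98 w 8.9 tau [ 0.    0.01 -0.02]
```

```bash
python3 -m jog '[[[0,0,0.0025],[0,0,0],255],[[0,0,0.0045],[0,0,0],255],[[0,0,0.0045],[0,0,0],255]]' 60 >/dev/null; python3 st.py
python3 -m jog '[[[0.001,0,0],[0,0,0],255],[[0.001,0,0],[0,0,0],255]]' 60 >/dev/null; python3 st.py
python3 -m jog '[[[0.001,0,0],[0,0,0],255],[[0.001,0,0],[0,0,0],255]]' 60 >/dev/null; python3 st.py
python3 -m jog '[[[0.0005,0,0],[0,0,0],255],[[0.0005,0,0],[0,0,0],255]]' 60 >/dev/null; python3 st.py
```

```text
t 11.77 mm [14.85  0.5 ] z 0.0 yaw 0.001 F [0.15 0.13] -0.22 w 9.1 tau [ 0.06 -0.05 -0.05]
t 11.93 mm [13.74  0.44] z -0.0 yaw 0.0012 F [0.35 0.31] -0.34 w 9.1 tau [-0.02 -0.1   0.01]
t 12.1 mm [12.57  0.41] z 0.01 yaw 0.0012 F [ 1.19 -0.6 ] -0.47 w 8.9 tau [-0.01 -0.11 -0.01]
t 12.27 mm [12.04  0.41] z -0.02 yaw 0.0012 F [ 0.25 -0.37] 0.32 w 9.2 tau [-0.02 -0.13 -0.  ]
```

```bash
for i in 1 2 3 4; do python3 -m jog '[[[0.0005,0,0],[0,0,0],255],[[0.0005,0,0],[0,0,0],255],[[0.0005,0,0],[0,0,0],255]]' 60 >/dev/null; python3 st.py; done
```

```text
t 12.52 mm [11.63  0.38] z -0.0 yaw 0.0013 F [ 0.04 -0.98] -0.22 w 9.1 tau [-0.05 -0.16 -0.01]
t 12.77 mm [11.38  0.36] z 0.03 yaw 0.0015 F [ 3.51 -0.49] -1.37 w 9.3 tau [-0.26 -0.45  0.1 ]
t 13.02 mm [11.11  0.35] z 0.13 yaw 0.0016 F [ 4.73 -1.52] -2.23 w 9.4 tau [-0.49 -0.85  0.17]
t 13.27 mm [10.87  0.35] z 0.24 yaw 0.0018 F [ 5.39 -1.61] -0.91 w 9.0 tau [-0.55 -0.98  0.15]
```

```bash
python3 -m jog '[[[0.0004,0,0],[0,0,0.026],255],[[0.0004,0,0],[0,0,0.026],255],[[0.0004,0,0],[0,0,0.026],255]]' 60 >/dev/null; python3 st.py
python3 -m jog '[[[0,0,0],[0,0,0.026],255],[[0,0,0],[0,0,0.026],255],[[0,0,0],[0,0,0.026],255]]' 60 >/dev/null; python3 st.py
python3 -m jog '[[[0,0,0],[0,0,-0.03],255],[[0,0,0],[0,0,-0.052],255],[[0,0,0],[0,0,-0.052],255],[[0,0,0],[0,0,-0.052],255]]' 60 >/dev/null; python3 st.py
python3 -m jog '[[[0,0,0],[0,0,-0.026],255],[[0,0,0],[0,0,-0.026],255],[[0,0,0],[0,0,-0.026],255]]' 60 >/dev/null; python3 st.py
python3 -m jog '[[[0,0,0],[0,0,-0.026],255],[[0,0,0],[0,0,-0.026],255],[[0,0,0],[0,0,-0.026],255]]' 60 >/dev/null; python3 st.py
python3 -m jog '[[[0,0,0],[0,0,0.03],255],[[0,0,0],[0,0,0.052],255],[[0,0,0],[0,0,0.052],255],[[0,0,0],[0,0,0.052],255]]' 60 >/dev/null; python3 st.py
```

```text
t 13.52 mm [10.94 -0.04] z 0.28 yaw -0.0232 F [ 7.08 -3.65] -2.88 w 9.3 tau [-1.05 -1.22  0.2 ]
t 13.77 mm [11.21 -0.47] z 0.29 yaw -0.0485 F [ 8.67 -5.56] -1.18 w 9.1 tau [-1.49 -1.31  0.31]
t 14.1 mm [10.66  0.24] z 0.36 yaw 0.002 F [ 6.42 -2.68] -1.55 w 9.0 tau [-0.73 -1.    0.15]
t 14.35 mm [10.53  0.68] z 0.47 yaw 0.0269 F [ 5.99 -0.66] -2.21 w 8.8 tau [-0.35 -0.93 -0.04]
t 14.6 mm [10.64  1.16] z 0.6 yaw 0.0519 F [5.34 1.11] -2.14 w 9.2 tau [ 0.06 -1.02 -0.1 ]
t 14.93 mm [10.84  0.48] z 0.62 yaw 0.0018 F [ 4.97 -2.3 ] -1.44 w 9.0 tau [-0.62 -1.05  0.13]
```

The contact onsets are about 94.9 mm apart, against 92 mm if both fit. So exactly one blue feature rocks, and blue is not the match. The hollow's side force swung elastically by ±3.3 N, so it beds. The nose's was hysteretic and friction-like. I'll cross-check the corner rounding in the images I already have.

```bash
python3 - <<'E'
from h import *
for n in ('w1','w2'):
    T=np.load(n+'.npy'); im=cv2.imread(f'pics/{n}.png'); K,E=cam('wrist',T); m=mask(im,'red',120,50)
    b=np.array([np.cos(CY),np.sin(CY)]); xs=np.arange(-.075,.005,.00025)
    v=[m[tuple(np.round(proj(K,E,[*(C0+b*x),.013])).astype(int)[::-1])]>0 for x in xs]
    on=xs[v]; print(n,'red from',on.min(),'to',on.max(),'outer short',-on.max(),'inner short',on.min()+.048)
E
cat > av.py <<'E'
from h import *
E
python3 - <<'E'
from h import *
im=eyes.camera('wrist'); cv2.imwrite('pics/w5.png',im); cv2.imwrite('pics/c5.png',cv2.resize(im[130:300,150:400],None,fx=3,fy=3,interpolation=cv2.INTER_CUBIC))
E
```

```text
w1 red from -0.05949999999999998 to -0.008249999999999938 outer short 0.008249999999999938 inner short -0.011499999999999982
w2 red from -0.05799999999999998 to -0.01049999999999994 outer short 0.01049999999999994 inner short -0.009999999999999981
```

View pics/c5.png

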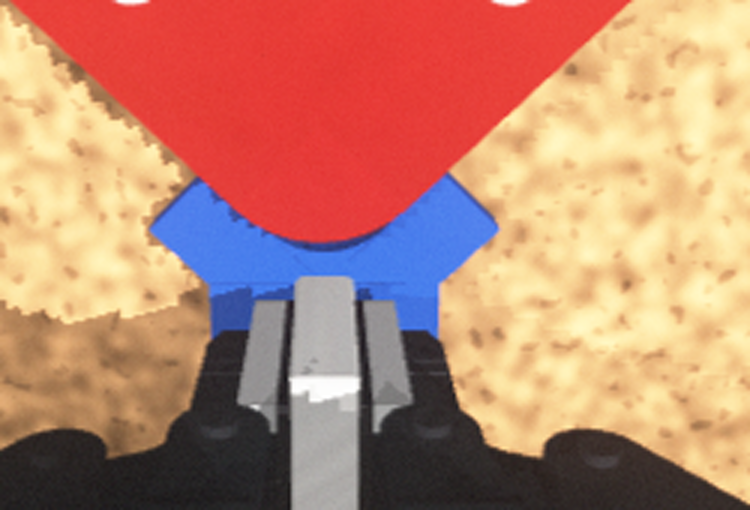

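The crop shows blue's horns bearing on both bracket edges, with a dark gap at the middle (322,245). The corner falls 8 to 10 mm short of its sharp apex, which means R20. So the hollow beds, the nose rocked, and green (20 mm) is the match. Blue goes back to its bay.

```bash
python3 -m jog '[[[-0.01,0,0],[0,0,0],255],[[-0.014,0,-0.03],[0,0,0],255],[[-0.014,0,-0.06],[0,0,0],255],[[-0.014,-0.03,-0.064],[0,0,0],255],[[-0.014,-0.07,-0.064],[0,0,-0.05],255]]' 60
python3 - <<'E'
from h import *
print(to([.5263,-.3153,.25],3.2277))
E
```

```text
time_s: 15.4
eef_pos: [0.5835, 0.0435, 0.254]
tcp_rot: [0.002, 0.091, 0.996, 0.001]
wrist_force: [1.3, -0.5, -1.7]
grip_width: 0.0089
finger_force: 59.3
(array([-0.0089, -0.3632,  0.003 ]), np.float64(-0.2687))
```

```bash
python3 -m jog '[[[0.005,-0.04,0],[0,0,-0.03],255],[[0.01,-0.08,0],[0,0,-0.06],255],[[0.015,-0.12,0],[0,0,-0.09],255],[[0.015,-0.16,0],[0,0,-0.12],255],[[0.01,-0.20,0],[0,0,-0.16],255]]' 60
python3 - <<'E'
from h import *
print(to([.5263,-.3153,.25],3.2277))
E
```

```text
time_s: 15.82
eef_pos: [0.5336, -0.1539, 0.2513]
tcp_rot: [-0.002, 0.013, 1.0, 0.001]
wrist_force: [0.1, 0.9, -1.1]
grip_width: 0.009
finger_force: 59.2
(array([ 0.0031, -0.1616,  0.0009]), np.float64(-0.1118))
```

```bash
python3 -m jog '[[[0.001,-0.04,0],[0,0,-0.04],255],[[0.002,-0.08,0],[0,0,-0.08],255],[[0.003,-0.12,0],[0,0,-0.112],255],[[0.003,-0.161,0],[0,0,-0.112],255],[[0.003,-0.161,0],[0,0,-0.112],255]]' 60 >/dev/null
python3 -m jog '[[[0,0,0],[0,0,0],255],[[0,0,0.03],[0,0,0],255],[[0,0,0.05],[0,0,0],255],[[0,0,0.055],[0,0,0],255],[[0,0,0.055],[0,0,0],255]]' 60
python3 - <<'E'
from h import *
print(to([.5263,-.3153,.1927],3.2277))
E
```

```text
time_s: 16.65
eef_pos: [0.5277, -0.312, 0.1949]
tcp_rot: [-0.002, -0.043, 0.999, 0.002]
wrist_force: [-0.5, -0.8, -0.2]
grip_width: 0.0092
finger_force: 59.4
(array([ 0.0017, -0.0032,  0.0022]), np.float64(0.0001))
```

```bash
python3 -m jog '[[[0.002,-0.003,0.002],[0,0,0],255],[[0.002,-0.003,0.0025],[0,0,0],255],[[0.002,-0.003,0.0025],[0,0,0],100],[[0.002,-0.003,0.0025],[0,0,0],0],[[0.002,-0.003,0.0025],[0,0,0],0]]' 60
python3 -m jog '[[[0,0,0],[0,0,0],0],[[0,0,0],[0,0,0],0],[[0,0,0],[0,0,0],0],[[0,0,-0.04],[0,0,0],0],[[0,0,-0.08],[0,0,0],0]]' 60
python3 -m jog '[[[0.02,-0.03,-0.01],[0,0,0.1],0],[[0.04,-0.06,-0.02],[0,0,0.12],0],[[0.04,-0.06,-0.02],[0,0,0.12],0],[[0.04,-0.06,-0.02],[0,0,0.12],0]]'
python3 - <<'E'
from h import *
T=pose(); im=eyes.camera('wrist'); cv2.imwrite('pics/w6.png',im); np.save('w6.npy',T); print(T[:3,3],np.arctan2(T[1,0],T[0,0]))
K,E=cam('wrist',T); print(blobs(mask(im,'green',80)),blobs(mask(im,'blue')))
u,v=map(int,proj(K,E,[.513,-.405,.02])); print(u-80,v-70)
c=im[v-70:v+70,u-80:u+80]; im3=cv2.imread('pics/w3.png')[150:230,120:200]
c=cv2.resize(c,None,fx=3,fy=3,interpolation=cv2.INTER_NEAREST); d=cv2.resize(im3,None,fx=4,fy=4,interpolation=cv2.INTER_NEAREST); o=np.zeros((420,800,3),np.uint8); o[:c.shape[0],:c.shape[1]]=c; o[:320,480:]=d; cv2.imwrite('pics/c6.png',o)
E
```

```text
time_s: 17.07
eef_pos: [0.5267, -0.317, 0.1952]
tcp_rot: [0.001, -0.043, 0.999, -0.0]
wrist_force: [-0.4, 1.1, 0.5]
grip_width: 0.0448
finger_force: 0.0
time_s: 17.48
eef_pos: [0.5258, -0.3165, 0.2725]
tcp_rot: [-0.003, -0.043, 0.999, 0.002]
wrist_force: [1.3, -1.4, 0.4]
grip_width: 0.0855
finger_force: 0.0
time_s: 17.82
eef_pos: [0.4909, -0.3814, 0.2949]
tcp_rot: [0.001, 0.019, 1.0, -0.0]
wrist_force: [-0.7, 0.5, 0.1]
grip_width: 0.0854
finger_force: 0.0
[ 0.49090721 -0.3814474   0.29494579] 3.1040365860490065
[(np.int32(7263), [60.5, 147.0], [19, 78, 81, 144]), (np.int32(1953), [231.7, 208.5], [194, 180, 69, 64])] [(np.int32(1899), [331.1, 218.6], [298, 190, 69, 66]), (np.int32(504), [286.7, 330.7], [262, 325, 58, 18])]
150 147
```

View pics/c6.png

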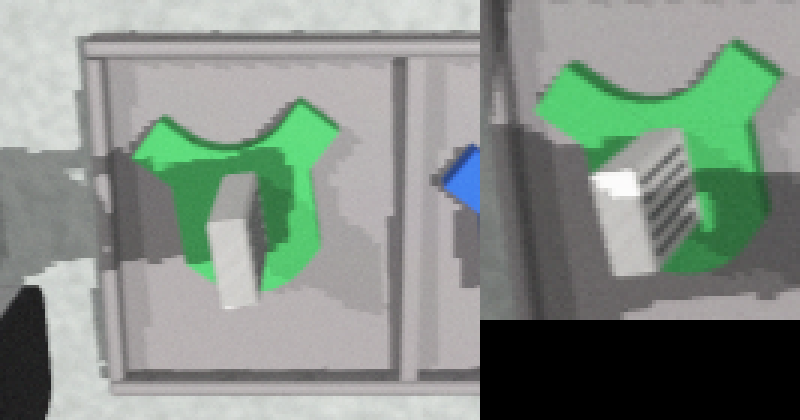

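The left crop shows green's horn corners at (133,158) and (340,129), and its fin top centred at (234,263). The earlier view, at right, has the fin top at (624,223).

```bash
python3 - <<'E'
from h import *
T=np.load('w6.npy');T3=np.load('w3.npy'); C=cam('wrist',T);C3=cam('wrist',T3)
f=lambda u,v:(150+(u+.5)/3-.5,147+(v+.5)/3-.5)
P={k:plane(*C,f(*p),.013)[:2] for k,p in dict(oR=(133,158),oL=(340,129),iR=(165,117),iL=(302,99)).items()}
for a,b,o in (('oR','oL',.02),('iR','iL',.03)):
    d=P[b]-P[a]; m=(P[a]+P[b])/2; y=np.arctan2(-d[0],d[1]); print(a,np.linalg.norm(d),m+o*np.array([np.cos(y),np.sin(y)]),'yaw',y)
t=f(234.5,263); t3=(120+144.5/4-.5,150+224/4-.5)
print('top plane',plane(*C,t,.051),plane(*C3,t3,.051),'tri',tri([ray(*C,t),ray(*C3,t3)]))
E
```

```text
oR 0.05897078594163216 [ 0.51495114 -0.40417708] yaw 0.10793777098890257
iR 0.03854100527299694 [ 0.51461289 -0.40351224] yaw 0.0975915254019999
top plane [ 0.51463958 -0.40444445  0.051     ] [ 0.51488329 -0.40547289  0.051     ] tri [ 0.51360968 -0.40420557  0.05402837]
```

```bash
python3 - <<'E'
from h import *
print(to([.5148,-.404,.192],3.245), ctrl.sense()['joint_pos'])
E
```

```text
(array([-0.0243, -0.0228,  0.1021]), np.float64(-0.1396)) [-6.77453107e-01  4.75418326e-01  1.61085190e+00  6.94507447e-04
  1.05567308e+00 -2.21240108e+00]
```

```bash
python3 -m jog '[[[-0.012,-0.012,0.02],[0,0,-0.07],0],[[-0.024,-0.023,0.04],[0,0,-0.14],0],[[-0.024,-0.023,0.045],[0,0,-0.14],0],[[-0.024,-0.023,0.07],[0,0,-0.14],0],[[-0.024,-0.023,0.101],[0,0,-0.14],0]]' 60 >/dev/null
python3 -m jog '[[[0,0,0],[0,0,0],0],[[0,0,0],[0,0,0],0],[[0,0,0],[0,0,0],60],[[0,0,0],[0,0,0],120]]' 60
python3 - <<'E'
from h import *
print(to([.5148,-.404,.192],3.245))
E
```

```text
time_s: 18.62
eef_pos: [0.5156, -0.4039, 0.1952]
tcp_rot: [0.001, -0.053, 0.999, -0.001]
wrist_force: [-0.1, -0.3, -0.4]
grip_width: 0.0641
finger_force: 0.0
(array([0.0008, 0.    , 0.0032]), np.float64(0.002))
```

```bash
python3 -m jog '[[[0.001,0,0.003],[0,0,0],120],[[0.001,0,0.003],[0,0,0],200],[[0.001,0,0.003],[0,0,0],255],[[0.001,0,0.003],[0,0,0],255],[[0.001,0,0.003],[0,0,0],255]]' 60 >/dev/null
python3 -m jog '[[[0,0,0],[0,0,0],255],[[0,0,0],[0,0,0],255],[[0,0,0],[0,0,0],255],[[0,0,0],[0,0,0],255]]' 60
python3 -m jog '[[[0,0,-0.03],[0,0,0],255],[[0,0,-0.06],[0,0,0],255],[[0.002,0.04,-0.06],[0,0,0.08],255],[[0.004,0.08,-0.06],[0,0,0.16],255],[[0.006,0.12,-0.06],[0,0,0.20],255]]' 60
python3 - <<'E'
from h import *
print(to([.467,.1414,.25],-.238+np.pi))
E
```

```text
time_s: 19.37
eef_pos: [0.5141, -0.4042, 0.1908]
tcp_rot: [0.0, -0.053, 0.999, -0.0]
wrist_force: [-0.4, -0.2, 5.0]
grip_width: 0.0095
finger_force: 59.3
time_s: 19.78
eef_pos: [0.4946, -0.2842, 0.2499]
tcp_rot: [-0.0, 0.05, 0.999, 0.0]
wrist_force: [0.7, 0.1, -1.1]
grip_width: 0.0094
finger_force: 58.9
(array([6.990e-02, 4.208e-01, 1.000e-04]), np.float64(0.1381))
```

```bash
python3 -m jog '[[[0.006,0.04,0],[0,0,0.03],255],[[0.012,0.08,0],[0,0,0.06],255],[[0.018,0.12,0],[0,0,0.09],255],[[0.024,0.16,0],[0,0,0.138],255],[[0.03,0.20,0],[0,0,0.138],255]]' 60 >/dev/null
python3 -m jog '[[[0.01,0.04,0],[0,0,0],255],[[0.02,0.08,0],[0,0,0],255],[[0.03,0.12,0],[0,0,0],255],[[0.035,0.14,0],[0,0,0],255]]' 60 >/dev/null
python3 - <<'E'
from h import *
print(to([.467,.1414,.1925],-.238+np.pi))
E
```

```text
(array([0.0319, 0.0715, 0.0573]), np.float64(0.0076))
```

```bash
python3 -m jog '[[[0.016,0.036,0],[0,0,0.008],255],[[0.032,0.072,0],[0,0,0.008],255],[[0.032,0.072,0.02],[0,0,0.008],255],[[0.032,0.072,0.045],[0,0,0.008],255],[[0.032,0.072,0.055],[0,0,0.008],255]]' 60 >/dev/null
python3 -m jog '[[[0,0,0],[0,0,0],255],[[0,0,0],[0,0,0],255],[[0,0,0],[0,0,0],255]]' 60 >/dev/null; python3 st.py
```

```text
t 21.2 mm [-109.81   -2.63] z 7.92 yaw -0.0031 F [-0.31 -0.01] -1.0 w 9.1 tau [ 0.01  0.04 -0.02]
```

```bash
python3 -m jog '[[[-0.005,0.0026,0.004],[0,0,-0.003],255],[[-0.012,0.0026,0.0075],[0,0,-0.003],255],[[-0.019,0.0026,0.0075],[0,0,-0.003],255],[[-0.019,0.0026,0.0075],[0,0,-0.003],255],[[-0.019,0.0026,0.0075],[0,0,-0.003],255]]' 60 >/dev/null; python3 st.py
python3 -m jog '[[[0,0,0.001],[0,0,0],255],[[0,0,0.001],[0,0,0],255],[[0,0,0.001],[0,0,0],255]]' 60 >/dev/null; python3 st.py
python3 -m jog '[[[0,0,0.0005],[0,0,0],255],[[0,0,0.0005],[0,0,0],255],[[0,0,0.0005],[0,0,0],255]]' 60 >/dev/null; python3 st.py
```

```text
t 21.62 mm [-90.38  -0.16] z 0.14 yaw -0.0006 F [ 0.06 -0.26] -0.69 w 9.3 tau [-0.01  0.   -0.01]
t 21.87 mm [-91.39  -0.21] z -1.02 yaw 0.0002 F [-0.99 -0.41] -1.21 w 9.3 tau [-0.01 -0.02  0.02]
t 22.12 mm [-9.124e+01 -9.000e-02] z -1.48 yaw 0.0003 F [-0.04 -0.27] -0.4 w 9.5 tau [-0.01 -0.05 -0.02]
```

```bash
python3 -m jog '[[[-0.003,0,0],[0,0,0],255],[[-0.006,0,0],[0,0,0],255],[[-0.006,0,0],[0,0,0],255]]' 60 >/dev/null; python3 st.py
for i in 1 2 3 4; do python3 -m jog '[[[-0.0006,0,0],[0,0,0],255],[[-0.0006,0,0],[0,0,0],255]]' 60 >/dev/null; python3 st.py; done
```

```text
t 22.37 mm [-8.435e+01  5.000e-02] z -1.35 yaw 0.0001 F [-0.04  0.21] -1.5 w 9.3 tau [-0.01 -0.05 -0.02]
t 22.53 mm [-84.39  -0.13] z -1.51 yaw 0.0 F [0.3  0.42] -2.1 w 9.0 tau [-0.04  0.   -0.05]
t 22.7 mm [-83.89  -0.11] z -1.49 yaw 0.0002 F [-0.02 -0.75] -0.65 w 9.2 tau [-0.01 -0.03  0.04]
t 22.87 mm [-8.328e+01 -8.000e-02] z -1.46 yaw 0.0002 F [-0.12 -0.16] -0.55 w 9.4 tau [ 0.02  0.04 -0.01]
t 23.03 mm [-8.263e+01 -8.000e-02] z -1.46 yaw 0.0002 F [ 0.34 -0.24] -0.94 w 9.1 tau [0.01 0.   0.01]
```

Green goes past blue's touch point without contact. Continuing.

```bash
for i in 1 2 3; do python3 -m jog '[[[-0.0006,0,0],[0,0,0],255],[[-0.0006,0,0],[0,0,0],255],[[-0.0006,0,0],[0,0,0],255]]' 60 >/dev/null; python3 st.py; done
```

```text
t 23.28 mm [-82.08  -0.12] z -1.48 yaw 0.0001 F [-0.63 -0.34] -0.93 w 9.1 tau [ 0.03  0.01 -0.01]
t 23.53 mm [-81.72  -0.15] z -1.54 yaw 0.0002 F [0.06 0.08] -0.68 w 9.0 tau [0.03 0.13 0.01]
t 23.78 mm [-81.48  -0.13] z -1.57 yaw -0.0 F [-4.7   1.68] 2.24 w 9.4 tau [0.43 0.58 0.05]
```

```bash
python3 -m jog '[[[-0.0004,0,0],[0,0,0],255],[[-0.0004,0,0],[0,0,0],255],[[-0.0004,0,0],[0,0,0],255],[[-0.0004,0,0],[0,0,0],255],[[-0.0004,0,0],[0,0,0],255]]' 60 >/dev/null; python3 st.py
python3 -m jog '[[[0,-0.0002,0],[0,0,0],255],[[0,-0.0002,0],[0,0,0],255],[[0,-0.0002,0],[0,0,0],255],[[0,-0.0002,0],[0,0,0],255],[[0,-0.0002,0],[0,0,0],255]]' 60 >/dev/null; python3 st.py
```

```text
t 24.2 mm [-81.32  -0.14] z -1.56 yaw -0.0002 F [-4.78  1.99] 3.0 w 9.2 tau [0.49 0.84 0.02]
t 24.62 mm [-81.34  -0.19] z -1.56 yaw -0.0003 F [-5.86  2.54] 2.01 w 9.4 tau [0.62 0.84 0.03]
```

```bash
python3 -m jog '[[[0,0.0007,0],[0,0,0],255],[[0,0.0007,0],[0,0,0],255],[[0,0.0007,0],[0,0,0],255],[[0,0.0007,0],[0,0,0],255],[[0,0.0007,0],[0,0,0],255]]' 60 >/dev/null; python3 st.py
python3 -m jog '[[[0,0,0],[0,0,0.026],255],[[0,0,0],[0,0,0.052],255],[[0,0,0],[0,0,0.052],255],[[0,0,0],[0,0,0.052],255]]' 60 >/dev/null; python3 st.py
python3 -m jog '[[[0,0,0],[0,0,-0.052],255],[[0,0,0],[0,0,-0.052],255],[[0,0,0],[0,0,-0.052],255]]' 60 >/dev/null; python3 st.py
python3 -m jog '[[[0,0,0],[0,0,-0.026],255],[[0,0,0],[0,0,-0.052],255],[[0,0,0],[0,0,-0.052],255],[[0,0,0],[0,0,-0.052],255]]' 60 >/dev/null; python3 st.py
python3 -m jog '[[[0,0,0],[0,0,0.052],255],[[0,0,0],[0,0,0.052],255],[[0,0,0],[0,0,0.052],255],[[0,0,0],[0,0,0.052],255]]' 60 >/dev/null; python3 st.py
```

```text
t 25.03 mm [-8.131e+01  8.000e-02] z -1.7 yaw 0.0003 F [-5.37  0.15] 1.85 w 9.2 tau [ 0.16  0.89 -0.01]
t 25.37 mm [-81.38   0.17] z -1.8 yaw -0.0519 F [-6.77  0.6 ] 2.29 w 9.0 tau [0.32 0.93 0.  ]
t 25.62 mm [-8.13e+01  6.00e-02] z -1.84 yaw 0.0003 F [-5.58 -0.36] 1.44 w 9.1 tau [0.24 0.89 0.1 ]
t 25.95 mm [-8.136e+01 -8.000e-02] z -1.83 yaw 0.0519 F [-5.92 -0.55] 2.73 w 9.0 tau [ 0.13  0.94 -0.03]
t 26.28 mm [-8.127e+01  4.000e-02] z -1.81 yaw -0.0003 F [-5.17 -0.47] 1.4 w 9.4 tau [ 0.15  0.77 -0.07]
```

Green's nose went about 1.6 mm deeper than blue's and is bedded. A 20 mm nose in a 20 mm arc turns almost about its own fin, so little side force is expected. The image gives about 8 mm of corner rounding, again R20. On to the hollow: contact should come about 92 mm further on, near 10.3 mm.

```bash
python3 -m jog '[[[-0.0002,0,0],[0,0,0],255],[[-0.0002,0,0],[0,0,0],255],[[-0.0002,0,0],[0,0,0],255],[[-0.0002,0,0],[0,0,0],255],[[-0.0002,0,0],[0,0,0],255]]' 60 >/dev/null; python3 st.py
python3 -m jog '[[[0.006,0,0],[0,0,0],255],[[0.012,0,-0.02],[0,0,0],255],[[0.006,0,-0.04],[0,0,0],255],[[-0.03,0,-0.04],[0,0,0],255],[[-0.07,0,-0.04],[0,0,0],255]]' 60 >/dev/null; python3 st.py
python3 -m jog '[[[-0.04,0,0],[0,0,0],255],[[-0.05,0,0],[0,0,0],255],[[-0.05,0,0.02],[0,0,0],255],[[-0.05,0,0.036],[0,0,0],255],[[-0.05,0,0.036],[0,0,0],255]]' 60 >/dev/null; python3 st.py
python3 -m jog '[[[0.008,0,0],[0,0,0],255],[[0.016,0,0],[0,0,0],255],[[0.021,0,0],[0,0,0],255],[[0.021,0,0],[0,0,0],255],[[0.021,0,0],[0,0,0],255]]' 60 >/dev/null; python3 st.py
```

```text
t 26.7 mm [-8.121e+01  4.000e-02] z -1.8 yaw -0.0003 F [-6.3  -0.44] 1.53 w 9.6 tau [ 0.24  0.96 -0.03]
t 27.12 mm [-10.09   0.77] z 40.36 yaw 0.0024 F [0.05 0.96] -1.92 w 9.1 tau [ 0.02 -0.   -0.04]
t 27.53 mm [39.01 -0.21] z -0.74 yaw -0.0 F [-0.7  -0.13] -1.62 w 9.0 tau [ 0. -0.  0.]
t 27.95 mm [18.3   0.67] z 3.61 yaw 0.0009 F [0.54 0.38] -0.66 w 9.5 tau [-0.02  0.02 -0.01]
```

```bash
python3 -m jog '[[[0.001,-0.0006,0.0025],[0,0,0],255],[[0.003,-0.0006,0.0048],[0,0,0],255],[[0.004,-0.0006,0.0048],[0,0,0],255],[[0.004,-0.0006,0.0048],[0,0,0],255]]' 60 >/dev/null; python3 st.py
python3 -m jog '[[[0.0015,0,0],[0,0,0],255],[[0.0015,0,0],[0,0,0],255],[[0.0015,0,0],[0,0,0],255]]' 60 >/dev/null; python3 st.py
for i in 1 2 ; do python3 -m jog '[[[0.0006,0,0],[0,0,0],255],[[0.0006,0,0],[0,0,0],255]]' 60 >/dev/null; python3 st.py; done
```

```text
t 28.28 mm [14.98 -0.09] z -1.91 yaw 0.0002 F [1.5  0.85] 0.76 w 8.8 tau [ 0.02 -0.11 -0.02]
t 28.53 mm [13.46 -0.09] z -1.92 yaw 0.0002 F [ 0.69 -0.14] 3.6 w 9.3 tau [-0.08 -0.22  0.05]
t 28.7 mm [12.93 -0.09] z -1.9 yaw 0.0002 F [2.73 0.04] 3.93 w 9.5 tau [-0.   -0.32  0.02]
t 28.87 mm [12.28 -0.06] z -1.9 yaw 0.0003 F [2.93 0.77] 4.44 w 9.3 tau [-0.13 -0.42  0.03]
```

```bash
python3 -m jog '[[[0,0,-0.0006],[0,0,0],255],[[0,0,-0.0006],[0,0,0],255],[[0,0,-0.0006],[0,0,0],255]]' 60 >/dev/null; python3 st.py
for i in 1 2 3 ; do python3 -m jog '[[[0.0006,0,0],[0,0,0],255],[[0.0006,0,0],[0,0,0],255]]' 60 >/dev/null; python3 st.py; done
```

```text
t 29.12 mm [11.62 -0.27] z -1.92 yaw 0.0001 F [1.25 0.03] 2.37 w 8.8 tau [-0.03 -0.19  0.02]
t 29.28 mm [11.18 -0.25] z -1.9 yaw 0.0003 F [1.08 0.47] 1.25 w 9.2 tau [-0.05 -0.16 -0.02]
t 29.45 mm [10.57 -0.25] z -1.88 yaw 0.0002 F [ 1.38 -0.77] 0.78 w 9.5 tau [-0.04 -0.23 -0.03]
t 29.62 mm [10.19 -0.2 ] z -1.9 yaw 0.0002 F [ 2.92 -0.81] -0.34 w 8.8 tau [-0.13 -0.35 -0.07]
```

```bash
for i in 1 2 ; do python3 -m jog '[[[0.0006,0,0],[0,0,0],255],[[0.0006,0,0],[0,0,0],255],[[0.0006,0,0],[0,0,0],255]]' 60 >/dev/null; python3 st.py; done
```

```text
t 29.87 mm [ 9.94 -0.2 ] z -1.86 yaw 0.0004 F [ 4.42 -0.41] -3.07 w 8.8 tau [-0.24 -0.75 -0.  ]
t 30.12 mm [ 9.68 -0.22] z -1.76 yaw 0.0005 F [ 5.95 -1.07] -4.13 w 9.1 tau [-0.4  -1.02 -0.04]
```

```bash
python3 -m jog '[[[0,-0.0003,0.0004],[0,0,0],255],[[0,-0.0003,0.0004],[0,0,0],255],[[0,-0.0003,0.0004],[0,0,0],255],[[0,-0.0003,0.0004],[0,0,0],255],[[0,-0.0003,0.0004],[0,0,0],255]]' 60 >/dev/null; python3 st.py
python3 -m jog '[[[0,0,0],[0,0,0.026],255],[[0,0,0],[0,0,0.052],255],[[0,0,0],[0,0,0.052],255],[[0,0,0],[0,0,0.052],255]]' 60 >/dev/null; python3 st.py
python3 -m jog '[[[0,0,0],[0,0,-0.052],255],[[0,0,0],[0,0,-0.078],255],[[0,0,0],[0,0,-0.104],255],[[0,0,0],[0,0,-0.104],255],[[0,0,0],[0,0,-0.104],255]]' 60 >/dev/null; python3 st.py
python3 -m jog '[[[0,0,0],[0,0,0.052],255],[[0,0,0],[0,0,0.052],255],[[0,0,0],[0,0,0.052],255],[[0,0,0],[0,0,0.052],255]]' 60 >/dev/null; python3 st.py
```

```text
t 30.53 mm [ 9.66 -0.29] z -1.81 yaw 0.0004 F [ 5.01 -0.33] -1.34 w 8.8 tau [-0.29 -0.91 -0.02]
t 30.87 mm [10.12 -1.09] z -1.75 yaw -0.0498 F [ 6.87 -4.19] -0.96 w 9.1 tau [-0.95 -1.15  0.19]
t 31.28 mm [10.18  0.35] z -1.57 yaw 0.0512 F [6.76 2.84] -2.28 w 9.4 tau [ 0.2  -1.34 -0.23]
t 31.62 mm [ 9.69 -0.36] z -1.69 yaw 0.0002 F [ 5.12 -0.21] -1.08 w 9.3 tau [-0.23 -0.98 -0.12]
```

```bash
python3 -m jog '[[[0,0,0.0002],[0,0,0],255],[[0,0,0.0002],[0,0,0],255],[[0,0,0.0002],[0,0,0],255],[[0,0,0.0002],[0,0,0],255],[[0,0,0.0002],[0,0,0],255]]' 60 >/dev/null; python3 st.py
python3 -m jog '[[[-0.0012,0,0.0004],[0,0,0],255],[[-0.0012,0,0.0004],[0,0,0],255],[[-0.0012,0,0.0004],[0,0,0],255],[[-0.0012,0,0.0004],[0,0,0],255]]' 60 >/dev/null; python3 st.py
```

```text
t 32.03 mm [ 9.68 -0.32] z -1.73 yaw 0.0003 F [ 5.62 -0.15] -0.54 w 9.0 tau [-0.28 -0.81 -0.01]
t 32.37 mm [10.15 -0.3 ] z -1.93 yaw 0.0 F [0.53 0.47] 4.59 w 9.4 tau [-0.07 -0.37 -0.01]
```

```bash
python3 -m jog '[[[0,0,-0.0003],[0,0,0],255],[[0,0,-0.0003],[0,0,0],255],[[0,0,-0.0003],[0,0,0],200],[[0,0,-0.0003],[0,0,0],150],[[0,0,-0.0003],[0,0,0],100]]' 20
python3 -m jog '[[[0,0,0],[0,0,0],100],[[0,0,0],[0,0,0],100],[[0,0,0],[0,0,0],80],[[0,0,-0.02],[0,0,0],80],[[0,0,-0.05],[0,0,0],80]]' 20
python3 -m jog '[[[0,0,-0.04],[0,0,0],80],[[0.02,0,-0.06],[0,0,0],80],[[0.03,0,-0.06],[0,0,0],80],[[0.03,0,-0.06],[0,0,0],80]]' 20
python3 - <<'E'
from h import *
T=pose(); im=eyes.camera('wrist'); np.save('w7.npy',T); cv2.imwrite('pics/w7.png',im); print(T[:3,3])
K,E=cam('wrist',T); print(proj(K,E,[*C0,.012]),blobs(mask(im,'green',80)))
E
```

```text
time_s: 32.78
eef_pos: [0.5846, 0.112, 0.1845]
tcp_rot: [-0.002, 0.119, 0.993, -0.0]
wrist_force: [-0.9, 0.5, 0.5]
grip_width: 0.0417
finger_force: 0.0
time_s: 33.2
eef_pos: [0.5844, 0.1119, 0.2328]
tcp_rot: [-0.004, 0.119, 0.993, -0.001]
wrist_force: [0.9, -0.1, 0.6]
grip_width: 0.0587
finger_force: 0.0
time_s: 33.53
eef_pos: [0.5547, 0.1195, 0.2963]
tcp_rot: [0.0, 0.118, 0.993, 0.0]
wrist_force: [-0.6, -0.2, -0.6]
grip_width: 0.0586
finger_force: 0.0
[0.55466672 0.11946803 0.29627286]
[257.95445235 212.57396751] [(np.int32(1676), [258.1, 217.4], [225, 192, 67, 56])]
```

View pics/w7.png

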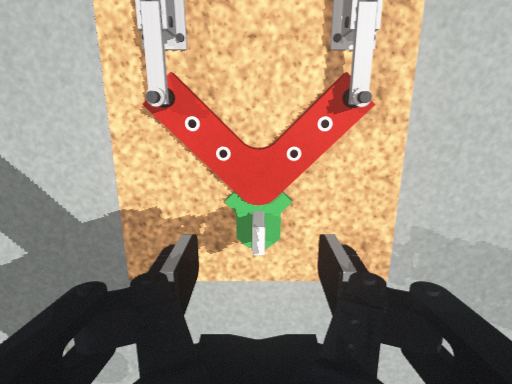

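The green leaf sits on the outer corner with its horns at (225,203) and (292,203), level with the bracket's symmetric edges. I'll make one numeric check of it and of the tray.

```bash
python3 - <<'E'
from h import *
T=np.load('w7.npy'); im=cv2.imread('pics/w7.png'); K,E=cam('wrist',T); m=mask(im,'green',80)
ys,xs=np.nonzero(m); a=(xs.min(),ys[xs==xs.min()].mean()); b=(xs.max(),ys[xs==xs.max()].mean())
P=[plane(K,E,p,.009)[:2] for p in (a,b)]; d=P[1]-P[0]; y=np.arctan2(-d[0],d[1]); o=(P[0]+P[1])/2+.02*np.array([np.cos(y),np.sin(y)])
R=np.array([[np.cos(CY),np.sin(CY)],[-np.sin(CY),np.cos(CY)]]); print('leaf',(R@(o-C0)*1e3).round(1),'yaw',y-CY,'w',np.linalg.norm(d))
t=eyes.camera('top')
for c in('yellow','blue','green','purple'): print(c,[x[:2] for x in blobs(mask(t,c),80)])
s=ctrl.sense(); print(s['wrist_force'],s['time_s'])
E
```

```text
leaf [10.7  0.2] yaw 0.009383731482121321 w 0.05713406089883175
yellow [(np.int32(318), [355.0, 131.0]), (np.int32(198), [349.7, 203.9])]
blue [(np.int32(4078), [409.8, 45.2]), (np.int32(2225), [43.5, 114.3]), (np.int32(488), [394.5, 149.4]), (np.int32(168), [381.3, 204.4])]
green []
purple [(np.int32(155), [314.1, 254.4])]
[ 0.27804049 -0.31564022 -0.97674449] 33.6333
```

Green is home at (10.7, 0.2) mm with 0.01 rad yaw, and blue and yellow lie in the tray. The bystanders that the masks cover have not moved. Handing in.

```bash
python3 -c "
from plant import job_done
print(job_done())"
```

```text
the job is handed in; nothing more can be done
None
```

Handed in at 34 s, no verdict returned: the bracket is R20, so green is the match; its nose was pressed home, its hollow then pressed home on the outer corner and left there square and flat, with blue and yellow in the tray — though the nose rock test alone pointed the wrong way (blue's side force swung 5.5 N, green's about 1 N), and I went by contact depths, the hollow tests and the corner seen in the images.

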